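Unlock the biscuit feeder and hold its sprung portion drawer at the mark

ROBOT

A 7-joint arm with a two-finger parallel gripper is mounted at the origin on the work surface. World frame = base frame: x ahead of the robot, y to its left, z up, the work surface at z = 0. Lengths are in m, angles in rad, forces in N, time in s.
With the tool pointing down it reaches from about 0.4 to 0.875 m from the base axis. Payload 19.3 kg.
Tool frame: the origin (TCP) lies midway between the tips of the shut fingers; the grasp point (between the pads) lies 19 mm behind it; z points along the fingers, y is the line along which they close (so a half turn about z gives the same grasp; the last joint's range is limited). The gripper opens to 85 mm and grips with 20 to 120 N. Pads are 22 mm wide; open, the fingers measure 114 mm over their backs; the gripper's body (76 mm by 85 mm) begins 54 mm behind the grasp point. The pads swing forward as they close: fully open they stand 13 mm farther back than shut.
Start: joints at [1.222, 0.521, -0.036, 1.599, 0.021, 1.021, -0.113], TCP at [0.172, -0.601, 0.231] pointing down, gripper open.
Joint ranges: [-2.91, 2.91], [-0.3, 2.13], [-1.5, 1.42], [0.17, 2.43], [-1.26, 4.41], [0.16, 1.93], [-2.52, 2.52]. Speed limits (rad/s): [1.89, 1.89, 2.39, 2.39, 3.01, 3.01, 3.01].

INTERFACE

Orientations are given as a unit quaternion [w, x, y, z].
In Python, from cell import r gives the robot as it stands.
- The arm moves only by the tool arm_command, never from a script. Its argument "rows" is a list of rows, each a list of 6 numbers: the shift along the tool's x, y, z in mm, then the turn, a rotation vector about the tool's x, y, z in degrees. A call has 1 to 8 rows; each row is the pose to reach, as a shift and turn from the pose commanded when the call began, along the tool's axes at that moment; what a row does not reach only later rows make up. A row lasts 1/10 s, in which the tool goes at most 50 mm and 8.59 degrees, less where a joint would pass 70% of its speed; a pose out of reach is approached as far as the arm can. A call with a gripper value outside its range is refused whole. "claw" is the finger opening in mm, from 0 to 85.4, set as the call begins (left out, the last holds). The fingers move at their own pace and stop on an object; "newtons" is the grip in N (left out, the last holds). Time passes only in rows, so rows that repeat a pose let the fingers close. It gives the time, the measured TCP pose, the force, the opening and the grip force at its end, in the units of the state.
- r.sense(): the state, without advancing time (a new reading comes with each control period).
- r.grab_frame(name): name is "scene" or "top"; returns the picture (480x640x3 uint8, blue, green, red); there is no depth.
- r.camera_info(name): a dict with "fov_y" (degrees; the focal length in pixels is half the picture's height over the tangent of half this angle, whatever the lens; pixels are square), "cx", "cy" (the principal point, pixels), "k1" (the pictures are not rectified: a ray, as slopes to the right and down, at radius r is drawn at 1 + k1 r^2 times it, then the intrinsics apply), "origin" and "attitude" of the camera in the world. Camera axes: x right, y up, looking along -z (the intrinsics and any distortion apply to the point x, -y, -z); pixel columns grow to the right and rows downward; lengths in m; the calibration is good to about 2 mm. A picture is of the moment at which its call begins. camera_info takes no time and is no camera call.
- r.hand_in(): hands the job in; it is judged then, once.
Trained networks look in the newest picture that a camera, given by its name, has taken for a name from the list of things; names that differ only in an ending like _2 or _b are one class to them, and where a whole thing is asked for, a point or a joint stands for the part that bears it (a point fixed in the world has none). Each returns a list of dicts, best first, with "confidence" (0 to 1); they miss things now and then, are a little off and sometimes report something else, mostly with a low value. They report only what shows in the picture. A call takes as long as a camera call. They do not tell look-alikes from the thing itself.
- r.search_frame(label, camera): "box" ([left, top, right, bottom] in pixels, round what is visible of it).
The state is a dict: "time": time; "qpos": joint angles; "qd": joint speeds; "tau": joint torques, N m; "tcp_pos": TCP position; "tool_rot": TCP orientation; "force": force on the tool from outside, world axes, zero at the start; "ft_torque": the same for the moment, N m; "finger_gap": finger opening in m; "finger_force": force on a finger pad.
Only numpy, scipy, OpenCV 4.12 (cv2) and the standard library are available. Lean on these libraries where they do the work, as an engineer would, in place of code of your own. Each camera call takes 0.05 s, during which the arm holds its last target. There are 200 camera calls.

TASK

Pull the lock plug up out of the dog-biscuit feeder and leave it in the wooden dish, then draw the feeder's spring-return drawer out by its upright tab until the middle of the tab is in line with the two fins of the portion mark. Keep holding it there: finish with the gripper still holding the tab at the mark, because I am about to fill the drawer. Do not knock the canister, flashlight, chew bone or carabiner about.

Things in the scene. Friction and masses are not known exactly. Their poses are not given: they have to be found in the camera images.
- feeder: Biscuit feeder, fixed. Origin on the shelf under the housing, z up; the drawer pulls out along its -x. Aluminium base plate 110 mm wide, 12 mm thick, x = -205 to 100 mm. White housing x = -75 to 100 mm, 110 mm wide, top at z = 60 mm, with the lock plug's 14 mm square socket in its top at x = -45 mm, y = 0. Hopper on the housing: axis at x = 58 mm, 78 mm diameter, top at z = 147 mm.
- plug_head (a point): Centre of the lock plug's black head, 34 (x) x 16 (y) x 30 mm tall. Plugged in, its axes are the feeder's and its centre is 75 mm above the shelf. A steel pin 12 mm square goes down from the head into the socket, ending 51 mm below this point. Loose, about 50 g. Sprung detents hold it: pull straight up, up to 15 N over the first 15 mm, then free. It locks the drawer.
- dish: Square wooden dish, fixed to the shelf: 150 x 150 mm outside, 32 mm tall, walls and floor 5 mm. Origin at the centre of its underside, z up.
- drawer: Sprung drawer with an upright steel tab on its front end; origin at the tab's middle, 55 mm above the shelf, axes as the feeder's. Tab 12 (x) x 28 (y) mm, 64 tall, top 78 mm above the shelf. Shut: feeder x = -120 mm, 39 mm clear of the housing; end stop 100 mm farther out. Tray behind the tab 44 mm wide, under 33 mm high. A spring draws it shut: 3 N shut, 0.8 N more per 10 mm; let go, it snaps back.
- mark: Portion mark fixed on the base plate: a dark clip with two upright fins (3 mm thick along x, top 28 mm above the shelf) at the plate's edges, 51 mm each side of the drawer's middle line. Origin midway between the fins, 12 mm above the shelf; axes as the feeder's. It sits 45 to 75 mm ahead (feeder -x) of the shut tab; the drawer is at the mark when tab and mark have the same feeder x.
- canister: Bystander: stainless treat canister, 84 mm diameter, 110 mm tall, standing. Origin at its underside.
- flashlight: Bystander: white plastic flashlight lying on its side, 150 mm long along its x, up to 42 mm thick. Origin at its middle, on the shelf.
- chew_bone: Bystander: coral hard silicone chew bone, 136 x 64 x 28 mm. Origin at its middle, on the shelf.
- carabiner: Bystander: aluminium carabiner lying flat, 84 x 52 x 10 mm. Origin at its middle, on the shelf.
Mind the look-alikes: they are no part of the job. What is meant by the part that bears plug_head is not green, and is the smaller of those in its own colour.

How it is judged:
By the outcome, as a careful person would: the job done as asked, in the order asked, and still so for the second after the job is handed in, while the arm keeps its last pose, push and grip.
It also fails if it takes over 48 s, if anything falls off the work surface, if the arm or the gripper's body presses on something with over 40 N, if the wrist force passes 120 N, or if a joint passes its speed limit or range.

## Working session

There is one attempt and no reset: what is moved stays moved. The work goes in short steps, Python scripts to look and compute and a tool call to move; the robot and the scene stay as the last step left them, time stands still between calls to the robot, and variables do not carry over. Pictures are saved under pics/ and viewed, at most 10 in all, crops included, and the job is handed in when it is done.

Besides the shell and the picture viewer there is one more tool, called after ">>>" by a JSON object that holds its "api" and its "payload", one argument or row to a line. arm_command: Moves the arm, as the interface text tells. Its arguments: {"type":"object","properties":{"rows":{"type":"array","items":{"type":"array","items":{"type":"number"}}},"claw":{"type":"number"},"newtons":{"type":"number"}},"required":["rows"]}

```bash
mkdir -p pics; ls
cat > h.py <<'E'
import numpy as np, cv2
from cell import r
from scipy.spatial.transform import Rotation as R
def rot(a):
    a=np.array(a,float)
    return a if a.shape==(3,3) else R.from_quat(np.r_[a[1:],a[0]]).as_matrix()
def K(n):
    c=r.camera_info(n); f=240/np.tan(np.radians(c["fov_y"])/2); return c,f
def ray(n,u,v):
    c,f=K(n); d=np.array([(u-c["cx"])/f,(v-c["cy"])/f]); s=d.copy()
    for _ in range(30): s=d/(1+c["k1"]*(s@s))
    return np.array(c["origin"]),rot(c["attitude"])@np.array([s[0],-s[1],-1])
def onz(n,u,v,z):
    o,d=ray(n,u,v); return o+d*(z-o[2])/d[2]
def tri(*obs):
    A=np.zeros((3,3));b=np.zeros(3)
    for n,u,v in obs:
        o,d=ray(n,u,v); d=d/np.linalg.norm(d);P=np.eye(3)-np.outer(d,d);A+=P;b+=P@o
    x=np.linalg.solve(A,b)
    return x,[np.linalg.norm(np.cross(x-ray(*q)[0],ray(*q)[1]/np.linalg.norm(ray(*q)[1]))) for q in obs]
def px(n,p):
    c,f=K(n); q=rot(c["attitude"]).T@(np.array(p)-np.array(c["origin"])); s=np.array([q[0],-q[1]])/-q[2]
    return s*(1+c["k1"]*(s@s))*f+[c["cx"],c["cy"]]
E
python3 - <<'E'
from h import *
for n in("scene","top"):
    cv2.imwrite(f"pics/{n}0.png",r.grab_frame(n)); print(n,r.camera_info(n))
    for l in("feeder","plug_head","dish","drawer","mark","canister","flashlight","chew_bone","carabiner"):
        print(l,[(np.round(d["box"]).astype(int).tolist(),round(d["confidence"],2)) for d in r.search_frame(l,n)])
print(r.sense())
E
```

```text
pics
scene {'fov_y': 45.45966638961567, 'cx': 314.60301551834675, 'cy': 250.9304557643633, 'k1': 0.014088929128978944, 'origin': array([1.03908024, 0.38952954, 1.08679642]), 'attitude': array([0.43448486, 0.11883939, 0.23906669, 0.86020185])}
feeder [([281, 236, 437, 332], 0.67)]
plug_head [([296, 297, 312, 320], 0.8), ([350, 256, 367, 277], 0.74), ([395, 205, 405, 243], 0.57)]
dish [([162, 148, 251, 227], 0.7)]
drawer [([322, 245, 348, 280], 0.57), ([349, 255, 369, 273], 0.4)]
mark [([287, 230, 316, 276], 0.71)]
canister [([457, 338, 512, 399], 0.7)]
flashlight [([215, 315, 286, 372], 0.94), ([286, 231, 318, 274], 0.33)]
chew_bone [([81, 223, 132, 282], 0.84)]
carabiner [([449, 250, 476, 286], 0.79), ([288, 232, 315, 276], 0.66)]
top {'fov_y': 50.250122397661336, 'cx': 319.5274783432595, 'cy': 241.46248591112703, 'k1': -0.14603082128225572, 'origin': array([0.51008178, 0.01537228, 1.05001547]), 'attitude': array([-0.70386565, -0.03844998,  0.01773653,  0.70906993])}
feeder [([296, 257, 326, 286], 0.58)]
plug_head [([265, 336, 289, 357], 0.91), ([271, 269, 293, 278], 0.62), ([293, 19
[... 327 characters left out ...]

{'time': 1.0, 'qpos': array([ 1.22179468,  0.52137965, -0.0362802 ,  1.59950943,  0.02119478,
        1.02112728, -0.11279218]), 'qd': array([-0.0002865 ,  0.00078313, -0.00096951, -0.00120506,  0.00054874,
       -0.00011595, -0.00049493]), 'tau': array([ 9.22150684e-04, -9.26852345e+01,  1.97939761e+00, -3.70259106e+01,
        1.81994640e-02,  1.80864139e-03,  1.43549948e-05]), 'tcp_pos': array([ 0.17196213, -0.60085665,  0.23130031]), 'tool_rot': array([-1.85157492e-05,  9.90303237e-01,  1.38922632e-01, -7.13461436e-06]), 'force': array([0.3375756 , 0.80378396, 0.64857418]), 'ft_torque': array([0.00777035, 0.05259494, 0.03563945]), 'finger_force': 0.0, 'finger_gap': 0.08557075742059954}
```

Run:
```python
import cv2
a=cv2.imread("pics/scene0.png");b=cv2.imread("pics/top0.png")
cv2.imwrite("pics/sc.png",cv2.resize(a[190:345,265:472],None,fx=3.85,fy=3.85,interpolation=cv2.INTER_CUBIC))
cv2.imwrite("pics/tc.png",cv2.resize(b[180:370,190:440],None,fx=3.1,fy=3.1,interpolation=cv2.INTER_CUBIC))
```

```text
(no output)
```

View pics/sc.png

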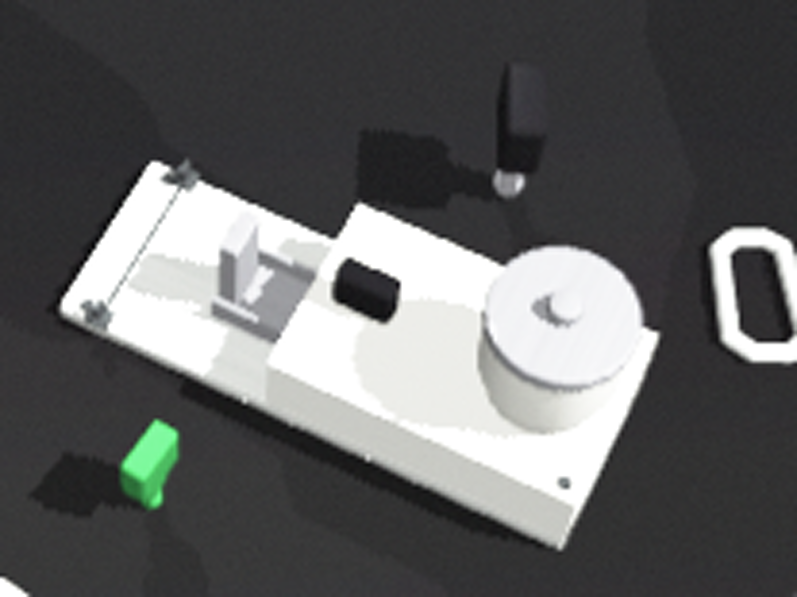

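View pics/tc.png

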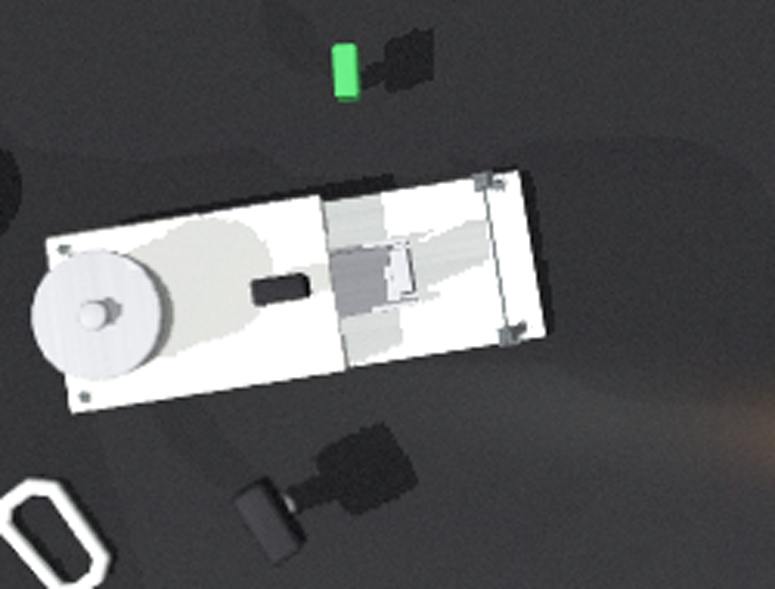

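View pics/scene0.png

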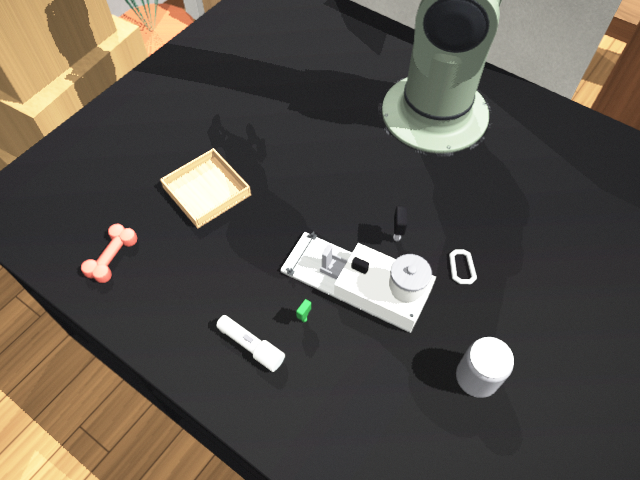

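```bash
cat >> h.py <<'E'
T=lambda u,v:("top",190+u/3.1,180+v/3.1)
S=lambda u,v:("scene",265+u/3.85,190+v/3.85)
E
python3 - <<'E'
from h import *
from scipy.optimize import least_squares
P=[(-205,-55,12),(-205,55,12),(-75,-55,60),(-75,55,60),(100,-55,60),(100,55,60)]
t=[(520,170),(546,335),(321,195),(347,370),(46,238),(71,412)]
s=[(62,307),(155,160),(268,363),(358,205),(575,503),(658,335)]
obs=[(p,T(*q)) for p,q in zip(P,t)]+[(p,S(*q)) for p,q in zip(P,s)]
def W(x,p):
    c,q=np.cos(x[2]),np.sin(x[2]); return np.array([x[0]+(c*p[0]-q*p[1])/1e3,x[1]+(q*p[0]+c*p[1])/1e3,p[2]/1e3+x[3]])
f=lambda x:np.concatenate([px(o[0],W(x,p))-o[1:] for p,o in obs])
o=onz(*T(200,290),.06)
b=min((least_squares(f,[o[0],o[1],a,0]) for a in(0,1.57,3.14,-1.57)),key=lambda q:q.cost)
x=b.x;print("feeder",x,np.degrees(x[2]));print(b.fun.reshape(-1,2).round(1))
inv=lambda w:np.r_[R.from_euler('z',-x[2]).as_matrix()[:2,:2]@(w[:2]-x[:2]),w[2]]*1e3
for n,a,c in(("plugtop",T(281,288),S(370,278)),("finL",T(484,180),S(95,308)),("finR",T(511,333),S(183,172)),("tabtop",T(399,270),S(245,227))):
    w,e=tri(a,c);print(n,w.round(4),inv(w).round(1),np.round(e,4))
for n,p in(("plugtop",(-45,0,90)),("tabtop",(-120,0,78))):print(n,px("top",W(x,p)),T(281,288) if n[0]=="p" else T(399,270),px("scene",W(x,p)))
for n,tb,sb in(("dish",(447,223,535,310),(162,148,251,227)),):
    w,e=tri(("top",491,266.5),("scene",206,187));print(n,w,e,onz("top",491,266.5,.02))
c=[onz("top",u,v,.0) for u,v in((277,346),)];print("decoy",c)
E
```

```text
feeder [ 5.19603743e-01  1.63768377e-01  1.72034557e+00 -9.54445817e-04] 98.56854056621391
[[-0.8  0.6]
 [-0.5  0.9]
 [-1.5  0.8]
 [-1.3  0.4]
 [-0.4  0.9]
 [-0.6  0.4]
 [-2.  -0.3]
 [-1.8 -0.1]
 [-1.  -0.2]
 [-0.7 -0.1]
 [-0.5  0.7]
 [-1.   0.3]]
plugtop [0.5264 0.1194 0.0878] [-44.9  -0.1  87.8] [0.0028 0.0028]
finL [ 0.5978 -0.0076  0.0238] [-181.1  -51.8   23.8] [0.0009 0.0009]
finR [ 0.498  -0.023   0.0229] [-181.5   49.2   22.9] [0.0022 0.0022]
tabtop [0.5372 0.0473 0.0832] [-1.178e+02 -1.000e-01  8.320e+01] [0.0025 0.0025]
plugtop [279.39114807 273.81542874] ('top', 280.64516129032256, 272.9032258064516) [359.73661771 261.84880679]
tabtop [318.93237681 267.80372922] ('top', 318.7096774193549, 267.0967741935484) [326.4383941  250.01885676]
dish [ 0.5376896  -0.30057659  0.02154322] [np.float64(0.0011718423775515152), np.float64(0.0011718423775515525)] [ 0.53837586 -0.30208235  0.02      ]
decoy [array([0.38007527, 0.13426651, 0.        ])]
```

```bash
cat >> h.py <<'E'
F=np.array([.5196,.1638]); YAW=98.57
def fw(x,y,z):  # feeder mm -> world m
    a=np.radians(YAW);c,s=np.cos(a),np.sin(a); return np.array([F[0]+(c*x-s*y)/1e3,F[1]+(s*x+c*y)/1e3,z/1e3])
def go(p,ydeg=None):
    s=r.sense();M=rot(s["tool_rot"]);d=M.T@(np.array(p)-s["tcp_pos"])*1e3
    w=[0,0,0]
    if ydeg is not None:
        a=np.radians(ydeg);y=np.array([np.cos(a),np.sin(a),0]);z=np.array([0,0,-1]);D=np.c_[np.cross(y,z),y,z]
        w=np.degrees(R.from_matrix(M.T@D).as_rotvec())
    print(d.round(1),np.round(w,1))
def st():
    s=r.sense();M=rot(s["tool_rot"]);print(s["time"].__round__(2),"tcp",s["tcp_pos"].round(4),"y",np.degrees(np.arctan2(M[1,1],M[0,1])).round(2),"F",s["force"].round(1),"q",s["qpos"].round(2),s["finger_gap"].round(4),s["finger_force"])
E
python3 - <<'E'
from h import *
st();go([.52,-.25,.23],-34);go(fw(-45,0,140),8.57)
E
```

```text
Traceback (most recent call last):
  File "h.py", line 37, in st
    s=r.sense();M=rot(s["tool_rot"]);print(s["time"].__round__(2),"tcp",s["tcp_pos"].round(4),"y",np.degrees(np.arctan2(M[1,1],M[0,1])).round(2),"F",s["force"].round(1),"q",s["qpos"].round(2),s["finger_gap"].round(4),s["finger_force"])
                                                                                                                                                                                                ^^^^^^^^^^^^^^^^^^^^^
AttributeError: 'float' object has no attribute 'round'
```

```bash
sed -i 's/s\["finger_gap"\].round(4)/round(s["finger_gap"],4)/' h.py
python3 - <<'E'
from h import *
st();go([.52,-.25,.23],-34);go(fw(-45,0,140),8.57)
E
```

```text
1.0 tcp [ 0.172  -0.6009  0.2313] y -74.03 F [0.3 0.8 0.6] q [ 1.22  0.52 -0.04  1.6   0.02  1.02 -0.11] 0.0856 0.0
[ 431.1 -241.6    1.3] [ -0.  -0. -40.]
[ 538.8 -594.9   91.3] [ -0.   -0.  -82.6]
```

>>> {"api": "arm_command", "payload": {
  "rows": [
    [43, -15, 0, 0, 0, -4],
    [97, -34, 0, 0, 0, -9],
    [151, -60, 0, 0, 0, -14],
    [205, -90, 0, 0, 0, -19],
    [259, -122, 0, 0, 0, -24],
    [313, -158, 0, 0, 0, -29],
    [370, -198, 0, 0, 0, -34],
    [431, -242, 0, 0, 0, -40]
  ],
  "claw": 85,
  "newtons": 20
}}

```text
time: 1.8
tcp_pos: [0.4568, -0.3264, 0.2315]
tool_rot: [0.0, 0.882, 0.471, 0.0]
force: [0.3, -1.6, -0.2]
finger_gap: 0.0848
finger_force: 0.0
```

Run:
```python
from h import *
st();go(fw(-45,0,140),8.57)
```

```text
1.8 tcp [ 0.4568 -0.3264  0.2315] y -33.83 F [ 0.3 -1.6 -0.2] q [ 0.73  0.43 -0.29  1.76  0.15  0.97 -0.21] 0.0848 0.0
[ 409.  -190.4   91.4] [  0.    0.  -42.4]
```

>>> {"api": "arm_command", "payload": {
  "rows": [
    [45, -20, 0, 0, 0, -5],
    [90, -40, 0, 0, 0, -10],
    [136, -62, 10, 0, 0, -15],
    [180, -84, 20, 0, 0, -20],
    [225, -106, 30, 0, 0, -25],
    [270, -128, 40, 0, 0, -30],
    [310, -150, 55, 0, 0, -36],
    [340, -155, 70, 0, 0, -42]
  ]
}}

```text
time: 2.6
tcp_pos: [0.5171, 0.044, 0.1613]
tool_rot: [0.0, 0.654, 0.757, 0.001]
force: [0.6, -1.6, 0.7]
finger_gap: 0.085
finger_force: 0.0
```

>>> {"api": "arm_command", "payload": {
  "rows": [
    [0, 0, 0, 0, 0, 0],
    [0, 0, 0, 0, 0, 0]
  ]
}}

```text
time: 2.8
tcp_pos: [0.5173, 0.0408, 0.161]
tool_rot: [-0.0, 0.656, 0.755, -0.0]
force: [-0.2, -1.1, -0.4]
finger_gap: 0.085
finger_force: 0.0
```

Run:
```python
from h import *
st();go(fw(-45,0,66),8.57)
```

```text
2.8 tcp [0.5173 0.0408 0.161 ] y 7.99 F [-0.2 -1.1 -0.4] q [ 0.2   0.49 -0.53  1.92  0.33  0.81 -0.36] 0.085 0.0
[76.5 19.9 95. ] [-0.1 -0.  -0.6]
```

>>> {"api": "arm_command", "payload": {
  "rows": [
    [40, 10, 10, 0, 0, -0.6],
    [70, 18, 20, 0, 0, -0.6],
    [76.5, 20, 35, 0, 0, -0.6],
    [76.5, 20, 65, 0, 0, -0.6],
    [76.5, 20, 85, 0, 0, -0.6],
    [76.5, 20, 95, 0, 0, -0.6],
    [76.5, 20, 95, 0, 0, -0.6]
  ],
  "claw": 50
}}

```text
time: 3.5
tcp_pos: [0.5264, 0.1178, 0.0656]
tool_rot: [-0.0, 0.653, 0.757, -0.001]
force: [0.2, -0.3, 0.2]
finger_gap: 0.0502
finger_force: 0.0
```

Run:
```python
from h import *
st();go(fw(-45,0,66),8.57)
a=r.grab_frame("scene");cv2.imwrite("pics/g.png",cv2.resize(a[170:345,265:472],None,fx=3.4,fy=3.4,interpolation=cv2.INTER_CUBIC))
```

```text
3.5 tcp [0.5264 0.1178 0.0656] y 8.47 F [ 0.2 -0.3  0.2] q [-0.    0.66 -0.45  1.93  0.46  0.65 -0.59] 0.0502 0.0
[ 1.5  0.2 -0.4] [-0.1  0.  -0.1]
```

View pics/g.png

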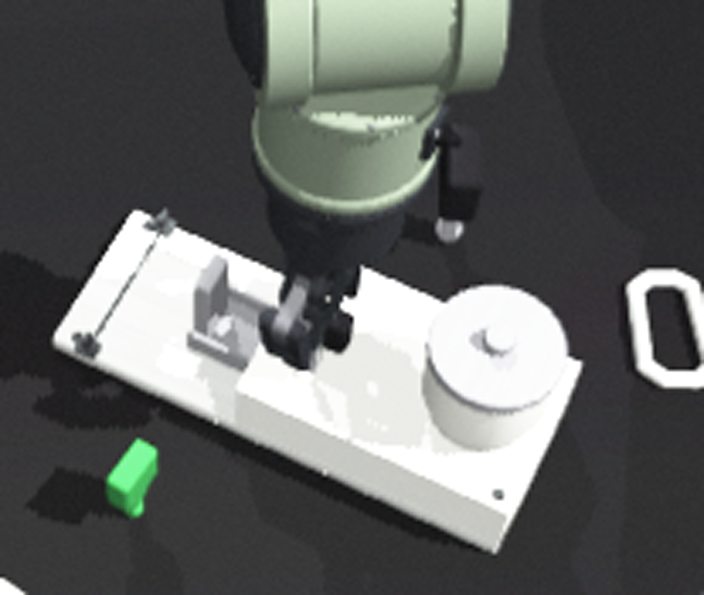

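The picture shows the fingers (around 305,325 in the crop) straddling the plug head; nothing else is touched. Closing gently.

>>> {"api": "arm_command", "payload": {
  "rows": [
    [0, 0, 0, 0, 0, 0],
    [0, 0, 0, 0, 0, 0],
    [0, 0, 0, 0, 0, 0],
    [0, 0, 0, 0, 0, 0],
    [0, 0, 0, 0, 0, 0]
  ],
  "claw": 5,
  "newtons": 20
}}

```text
time: 4.05
tcp_pos: [0.5272, 0.1189, 0.0672]
tool_rot: [0.001, 0.652, 0.758, 0.0]
force: [-1.5, -2.0, 9.0]
finger_gap: 0.0157
finger_force: 22.6
```

>>> {"api": "arm_command", "payload": {
  "rows": [
    [0, 0, -1, 0, 0, 0],
    [0, 0, -1, 0, 0, 0],
    [0, 0, -4, 0, 0, 0],
    [0, 0, -8, 0, 0, 0],
    [0, 0, -12, 0, 0, 0],
    [0, 0, -17, 0, 0, 0],
    [0, 0, -22, 0, 0, 0],
    [0, 0, -27, 0, 0, 0]
  ],
  "newtons": 80
}}

```text
time: 4.85
tcp_pos: [0.5266, 0.119, 0.0939]
tool_rot: [0.0, 0.652, 0.758, -0.0]
force: [0.3, 0.0, 0.7]
finger_gap: 0.0147
finger_force: 78.9
```

>>> {"api": "arm_command", "payload": {
  "rows": [
    [0, 0, -15, 0, 0, 0],
    [0, 0, -30, 0, 0, 0],
    [0, 0, -60, 0, 0, 0],
    [0, 0, -95, 0, 0, 0],
    [0, 0, -95, 0, 0, 0]
  ]
}}

```text
time: 5.35
tcp_pos: [0.5285, 0.1198, 0.1934]
tool_rot: [0.002, 0.652, 0.758, 0.003]
force: [0.3, 0.2, -0.9]
finger_gap: 0.0143
finger_force: 78.9
```

Run:
```python
from h import *
st();go([.538,-.301,.2],8.57-40)
# is dish yaw? not needed
a=r.grab_frame("scene");cv2.imwrite("pics/p.png",cv2.resize(a[100:345,225:472],None,fx=2.4,fy=2.4,interpolation=cv2.INTER_CUBIC))
```

```text
5.35 tcp [0.5285 0.1198 0.1934] y 8.57 F [ 0.3  0.2 -0.9] q [ 0.08  0.48 -0.55  1.84  0.32  0.9  -0.47] 0.0143 78.9466381072998
[-417.5  -53.3   -7.2] [ 0.3 -0.2 40. ]
```

View pics/p.png

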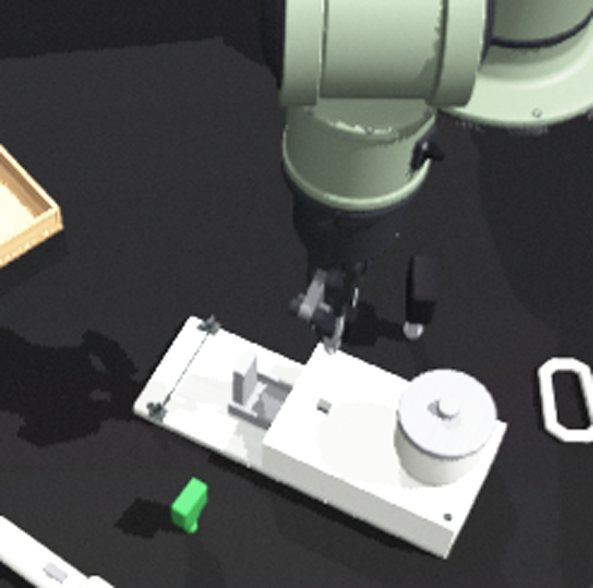

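The plug is out: the socket is empty (324,405) and the pin hangs from the gripper (333,335). Carrying to the dish.

>>> {"api": "arm_command", "payload": {
  "rows": [
    [-25, -4, 0, 0, 0, 3],
    [-70, -9, 0, 0, 0, 7],
    [-120, -15, 0, 0, 0, 12],
    [-170, -21, 0, 0, 0, 17],
    [-220, -28, 0, 0, 0, 22],
    [-270, -34, 0, 0, 0, 27],
    [-320, -41, 0, 0, 0, 32],
    [-370, -47, 0, 0, 0, 37]
  ]
}}

```text
time: 6.2
tcp_pos: [0.5346, -0.2534, 0.1883]
tool_rot: [-0.0, 0.86, 0.51, -0.0]
force: [1.5, 1.3, 0.5]
finger_gap: 0.0146
finger_force: 78.9
```

>>> {"api": "arm_command", "payload": {
  "rows": [
    [-38, 20, 0, 0, 0, 3],
    [-38, 20, 0, 0, 0, 3],
    [-38, 20, 0, 0, 0, 3]
  ]
}}

```text
time: 6.5
tcp_pos: [0.5342, -0.295, 0.1878]
tool_rot: [-0.001, 0.873, 0.489, -0.0]
force: [0.9, 1.2, -1.1]
finger_gap: 0.0143
finger_force: 78.9
```

Run:
```python
from h import *
st();go([.538,-.301,.055],8.57-40)
```

```text
6.5 tcp [ 0.5342 -0.295   0.1878] y -31.51 F [ 0.9  1.2 -1.1] q [ 0.62  0.56 -0.3   1.67  0.2   0.94 -0.31] 0.0143 78.92358183860779
[ -3.2   6.6 132.8] [-0.1 -0.  -0.1]
```

>>> {"api": "arm_command", "payload": {
  "rows": [
    [-3, 6, 30, 0, 0, 0],
    [-3, 6, 70, 0, 0, 0],
    [-3, 6, 105, 0, 0, 0],
    [-3, 6, 120, 0, 0, 0],
    [-3, 6, 127, 0, 0, 0],
    [-3, 6, 132, 0, 0, 0],
    [-3, 6, 132, 0, 0, 0],
    [-3, 6, 132, 0, 0, 0]
  ]
}}

```text
time: 7.3
tcp_pos: [0.539, -0.3003, 0.0575]
tool_rot: [0.001, 0.872, 0.489, 0.0]
force: [-0.9, 0.1, -0.4]
finger_gap: 0.0144
finger_force: 78.9
```

>>> {"api": "arm_command", "payload": {
  "rows": [
    [0, 0, 3, 0, 0, 0],
    [0, 0, 5, 0, 0, 0],
    [0, 0, 5, 0, 0, 0]
  ]
}}

```text
time: 7.6
tcp_pos: [0.5383, -0.3001, 0.0512]
tool_rot: [-0.0, 0.872, 0.489, -0.0]
force: [-0.9, 0.4, -0.6]
finger_gap: 0.0145
finger_force: 78.9
```

>>> {"api": "arm_command", "payload": {
  "rows": [
    [0, 0, 2, 0, 0, 0],
    [0, 0, 4, 0, 0, 0],
    [0, 0, 4, 0, 0, 0]
  ]
}}

```text
time: 7.9
tcp_pos: [0.5386, -0.3002, 0.0478]
tool_rot: [0.0, 0.872, 0.489, 0.0]
force: [-1.8, 1.0, 10.8]
finger_gap: 0.0143
finger_force: 80.6
```

>>> {"api": "arm_command", "payload": {
  "rows": [
    [0, 0, -1, 0, 0, 0],
    [0, 0, -1, 0, 0, 0],
    [0, 0, -1, 0, 0, 0],
    [0, 0, -1, 0, 0, 0]
  ],
  "claw": 60
}}

```text
time: 8.3
tcp_pos: [0.5383, -0.3001, 0.0482]
tool_rot: [-0.0, 0.872, 0.489, -0.0]
force: [-0.9, -0.6, 0.1]
finger_gap: 0.06
finger_force: 0.0
```

>>> {"api": "arm_command", "payload": {
  "rows": [
    [0, 0, -20, 0, 0, 0],
    [0, 0, -60, 0, 0, 0],
    [0, 0, -105, 0, 0, 0],
    [48, 0, -110, 0, 0, 0],
    [96, 0, -110, 0, 0, 0],
    [96, 0, -110, 0, 0, 0]
  ]
}}

```text
time: 8.9
tcp_pos: [0.5918, -0.211, 0.1589]
tool_rot: [-0.001, 0.87, 0.493, 0.002]
force: [-1.0, 0.5, -0.9]
finger_gap: 0.0599
finger_force: 0.0
```

Run:
```python
from h import *
st()
# tab shut x -120; grasp
go(fw(-120,0,160),8.57)
a=r.grab_frame("scene");cv2.imwrite("pics/d.png",cv2.resize(a[120:290,140:360],None,fx=3.5,fy=3.5,interpolation=cv2.INTER_CUBIC))
```

```text
8.9 tcp [ 0.5918 -0.211   0.1589] y -30.98 F [-1.   0.5 -0.9] q [ 0.45  0.62 -0.3   1.65  0.22  0.91 -0.47] 0.0599 0.0
[ 191.7 -178.4   -0.5] [  0.1  -0.2 -39.6]
```

View pics/d.png

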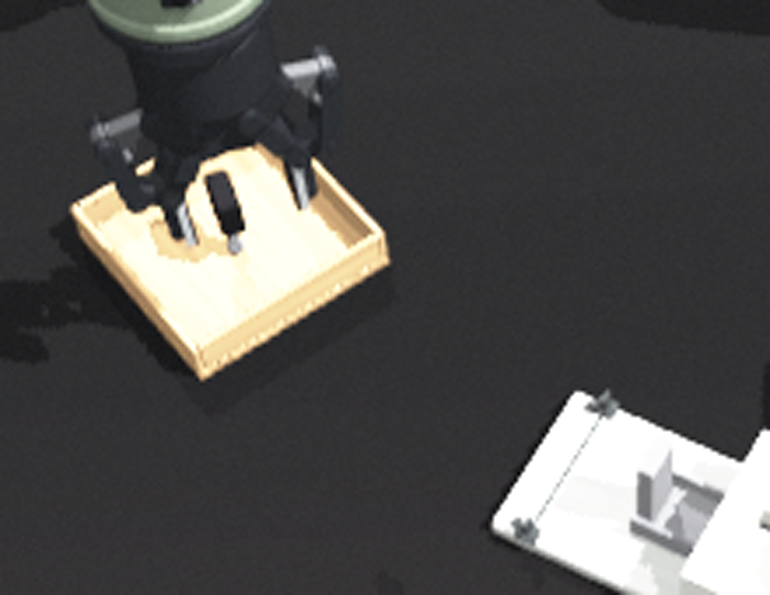

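The plug stands in the dish (head at 226,205 in the crop), gripper clear. Now measuring the mark line along the plate against the plate's front edge.

Run:
```python
from h import *
from scipy.ndimage import map_coordinates
for n,f in(("top","top0"),("scene","scene0")):
    g=cv2.imread(f"pics/{f}.png",0).astype(float)
    for y in(-38,-30,-15,0,15,30,38):
        xs=np.arange(-225,-150,.5)
        q=np.array([px(n,fw(x,y,12)) for x in xs])
        v=map_coordinates(g,[q[:,1],q[:,0]],order=1)
        hi=v[(xs>-198)&(xs<-192)].max(); i=np.where(v>hi/2+20)[0][0]
        m=(xs>-195)&(xs<-165); w=np.clip(np.median(v[m])-10-v[m],0,None)
        print(n,y,"edge",xs[i],"line",(xs[m]@w/w.sum()).round(1) if w.sum() else None,"min",xs[m][v[m].argmin()],v[m].min())
```

```text
top -38 edge -205.0 line -181.2 min -181.5 168.24526097005827
top -30 edge -204.0 line -179.7 min -180.5 138.55536987252142
top -15 edge -205.0 line -180.5 min -180.0 184.21998260600995
top 0 edge -205.0 line -176.7 min -181.5 147.2399523214423
top 15 edge -204.5 line -181.2 min -181.5 143.0086442907278
top 30 edge -204.5 line -181.1 min -181.0 140.60765630340399
top 38 edge -205.0 line -181.3 min -181.5 179.07487752656016
scene -38 edge -204.0 line -180.3 min -180.5 196.39650491609913
scene -30 edge -204.0 line -180.1 min -180.0 180.441431635063
scene -15 edge -204.0 line -174.9 min -180.5 198.00910051013383
scene 0 edge -204.0 line -174.2 min -180.5 199.85961826001287
scene 15 edge -204.0 line -180.0 min -180.0 201.41904752088897
scene 30 edge -204.0 line -180.3 min -180.0 201.1671082508603
scene 38 edge -203.5 line -180.1 min -180.0 203.92162849953067
```

>>> {"api": "arm_command", "payload": {
  "rows": [
    [38, -36, 0, 0, 0, -7],
    [75, -70, 0, 0, 0, -14],
    [110, -105, 0, 0, 0, -22],
    [145, -140, 0, 0, 0, -30],
    [175, -165, 0, 0, 0, -36],
    [191, -178, 0, 0, 0, -39.6],
    [191, -178, 0, 0, 0, -39.6],
    [191, -178, 0, 0, 0, -39.6]
  ]
}}

```text
time: 9.75
tcp_pos: [0.5362, 0.0365, 0.1581]
tool_rot: [0.0, 0.656, 0.755, -0.0]
force: [0.4, 0.5, -0.8]
finger_gap: 0.0597
finger_force: 0.0
```

Run:
```python
from h import *
st();go(fw(-120,0,48),8.57)
```

```text
9.75 tcp [0.5362 0.0365 0.1581] y 8.07 F [ 0.4  0.5 -0.8] q [ 0.2   0.52 -0.51  1.88  0.34  0.83 -0.35] 0.0597 0.0
[  8.4   2.5 110.1] [-0.   0.  -0.5]
```

>>> {"api": "arm_command", "payload": {
  "rows": [
    [8.4, 2.5, 20, 0, 0, -0.5],
    [8.4, 2.5, 55, 0, 0, -0.5],
    [8.4, 2.5, 90, 0, 0, -0.5],
    [8.4, 2.5, 105, 0, 0, -0.5],
    [8.4, 2.5, 110, 0, 0, -0.5],
    [8.4, 2.5, 110, 0, 0, -0.5]
  ]
}}

```text
time: 10.35
tcp_pos: [0.5377, 0.0457, 0.0486]
tool_rot: [0.0, 0.652, 0.758, -0.0]
force: [0.3, 0.5, 0.6]
finger_gap: 0.0597
finger_force: 0.0
```

>>> {"api": "arm_command", "payload": {
  "rows": [
    [0, 0, 0, 0, 0, 0],
    [0, 0, 0, 0, 0, 0],
    [0, 0, 0, 0, 0, 0],
    [0, 0, 0, 0, 0, 0],
    [0, 0, 0, 0, 0, 0]
  ],
  "claw": 10,
  "newtons": 20
}}

```text
time: 10.85
tcp_pos: [0.5385, 0.0462, 0.0496]
tool_rot: [0.001, 0.652, 0.758, 0.001]
force: [1.2, -1.8, 9.2]
finger_gap: 0.0278
finger_force: 25.2
```

Run:
```python
from h import *
st();go(fw(-120,0,48),8.57);go(fw(-181.2,0,48),8.57)
```

```text
10.85 tcp [0.5385 0.0462 0.0496] y 8.65 F [ 1.2 -1.8  9.2] q [ 0.11  0.68 -0.42  1.94  0.47  0.61 -0.46] 0.0278 25.162876546382904
[-0.9 -1.2  1.6] [0.1 0.  0.1]
[-62.1  -1.3   1.6] [0.1 0.  0.1]
```

>>> {"api": "arm_command", "payload": {
  "rows": [
    [0, 0, -1, 0, 0, 0],
    [0, 0, -1, 0, 0, 0],
    [0, 0, -1, 0, 0, 0]
  ],
  "newtons": 100
}}

```text
time: 11.15
tcp_pos: [0.5385, 0.0463, 0.0499]
tool_rot: [0.001, 0.652, 0.758, 0.001]
force: [6.7, 1.2, -5.1]
finger_gap: 0.0257
finger_force: 101.6
```

>>> {"api": "arm_command", "payload": {
  "rows": [
    [-6, 0, 0, 0, 0, 0],
    [-14, 0, 0, 0, 0, 0],
    [-24, 0, 0, 0, 0, 0],
    [-34, 0, 0, 0, 0, 0],
    [-44, 0, 0, 0, 0, 0],
    [-53, 0, 0, 0, 0, 0],
    [-59, 0, 0, 0, 0, 0],
    [-61.2, 0, 0, 0, 0, 0]
  ]
}}

```text
time: 11.95
tcp_pos: [0.5475, -0.0134, 0.0499]
tool_rot: [0.0, 0.652, 0.759, 0.001]
force: [3.5, 9.5, -3.5]
finger_gap: 0.026
finger_force: 102.0
```

>>> {"api": "arm_command", "payload": {
  "rows": [
    [0, 0, 0, 0, 0, 0],
    [0, 0, 0, 0, 0, 0]
  ]
}}

```text
time: 12.15
tcp_pos: [0.5474, -0.0128, 0.0499]
tool_rot: [0.0, 0.651, 0.759, 0.001]
force: [2.5, 7.4, -4.2]
finger_gap: 0.0263
finger_force: 101.9
```

Run:
```python
from h import *
st();go(fw(-181.2,0,48),8.57)
for n in("scene","top"):
    cv2.imwrite(f"pics/{n}9.png",r.grab_frame(n))
a=cv2.imread("pics/scene9.png");b=cv2.imread("pics/top9.png")
o=[cv2.resize(a[205:315,270:380],None,fx=3.6,fy=3.6,interpolation=cv2.INTER_CUBIC),cv2.resize(b[210:320,270:380],None,fx=3.6,fy=3.6,interpolation=cv2.INTER_CUBIC)]
cv2.imwrite("pics/fin.png",np.hstack(o))
```

```text
12.15 tcp [ 0.5474 -0.0128  0.0499] y 8.71 F [ 2.5  7.4 -4.2] q [ 0.22  0.69 -0.43  1.92  0.47  0.63 -0.35] 0.0263 101.88067674636841
[-2.4 -1.2  1.9] [ 0.1 -0.1  0.1]
```

View pics/fin.png

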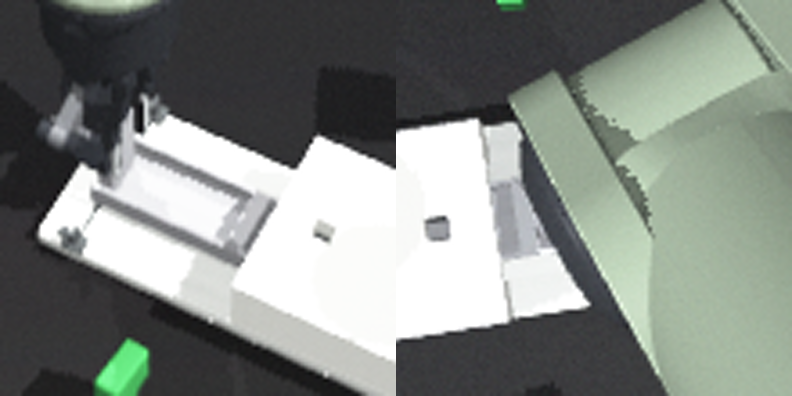

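The crop shows the tab held by the gripper at (118,165), near the fins at (72,238) and (157,110). The TCP travelled 59.8 mm of the 61.2 mm needed; I'm correcting and checking by the tray corner.

>>> {"api": "arm_command", "payload": {
  "rows": [
    [-1.4, 0, 0, 0, 0, 0],
    [-1.4, 0, 0, 0, 0, 0],
    [-1.4, 0, 0, 0, 0, 0],
    [-1.4, 0, 0, 0, 0, 0]
  ]
}}

```text
time: 12.65
tcp_pos: [0.5476, -0.014, 0.0499]
tool_rot: [0.0, 0.651, 0.759, 0.001]
force: [3.3, 8.6, -4.6]
finger_gap: 0.0261
finger_force: 101.9
```

Run:
```python
from h import *
st();p=r.sense()["tcp_pos"];print("travel",np.hypot(p[0]-.5385,p[1]-.0463))
a=r.grab_frame("scene");b=cv2.imread("pics/scene0.png")
cv2.imwrite("pics/cmp.png",np.hstack([cv2.resize(i[235:295,278:338],None,fx=6.6,fy=6.6,interpolation=cv2.INTER_CUBIC) for i in(b,a)]))
```

```text
12.65 tcp [ 0.5476 -0.014   0.0499] y 8.73 F [ 3.3  8.6 -4.6] q [ 0.23  0.69 -0.43  1.92  0.47  0.63 -0.34] 0.0261 101.87275171279907
travel 0.061020678529855536
```

View pics/cmp.png

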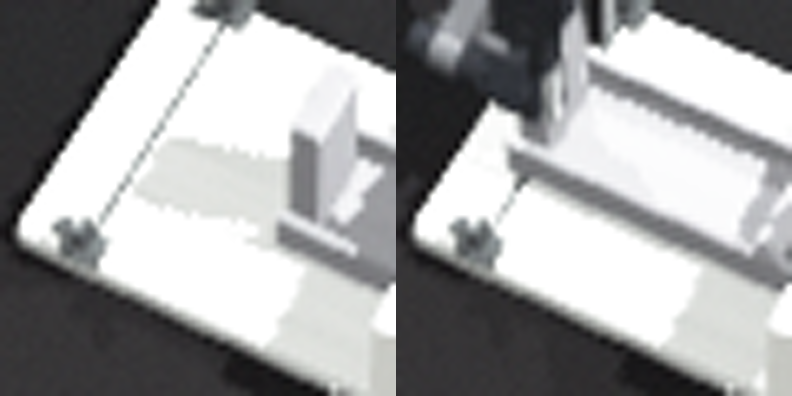

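The tray's near front corner moved from (278,220) to (114,148) within each half, with the tab still between the pads.

Run:
```python
from h import *
f=lambda u,v:("scene",278+u/6.6,235+v/6.6)
a=np.radians(YAW);ux=np.array([np.cos(a),np.sin(a)])
for P,Q,z in(((278,218),(114,147),.033),((280,238),(116,164),.024)):
    w=[onz(*f(*q),z)[:2] for q in(P,Q)];print([((i-F)@ux*1e3).round(1) for i in w],((w[1]-w[0])@ux*1e3).round(1))
```

```text
[np.float64(-123.1), np.float64(-182.1)] -59.0
[np.float64(-121.4), np.float64(-181.3)] -59.8
```

Run:
```python
from h import *
from scipy.ndimage import map_coordinates
b=cv2.imread("pics/scene0.png",0).astype(float);a=r.grab_frame("scene");cv2.imwrite("pics/e.png",a);a=cv2.cvtColor(a,cv2.COLOR_BGR2GRAY).astype(float)
xs=np.arange(-40,15,.5)
for y,z in((-22,18),(-22,21),(-22,24),(-22,27),(-22,30)):
    V=[]
    for g,x0 in((b,-120),(a,-181)):
        q=np.array([px("scene",fw(x0+x,y,z)) for x in xs]);V.append(map_coordinates(g,[q[:,1],q[:,0]],order=1))
    def edge(v):
        i=np.where(v<190)[0]; return [xs[i[0]] if len(i) else None]
    t=[]
    for v in V:
        i=next((k for k in range(len(xs)-1) if v[k]>=185>v[k+1]),None)
        t.append(None if i is None else round(xs[i]+.5*(v[i]-185)/(v[i]-v[i+1]),2))
    print(y,z,t,[v[40:100:8].astype(int).tolist() for v in V])
```

```text
-22 18 [np.float64(-4.61), np.float64(-3.8)] [[240, 254, 245, 224, 175, 158, 172, 167], [227, 252, 255, 254, 190, 136, 134, 164]]
-22 21 [np.float64(-4.91), np.float64(-4.13)] [[230, 246, 246, 224, 157, 134, 136, 131], [164, 252, 253, 255, 180, 120, 117, 136]]
-22 24 [np.float64(-4.91), np.float64(-4.07)] [[224, 236, 235, 224, 157, 121, 122, 124], [81, 249, 250, 253, 182, 119, 121, 120]]
-22 27 [np.float64(-4.89), np.float64(-3.85)] [[224, 225, 224, 224, 158, 122, 124, 126], [28, 241, 250, 250, 190, 121, 122, 121]]
-22 30 [np.float64(-4.43), np.float64(-3.25)] [[225, 225, 225, 226, 171, 141, 137, 137], [30, 217, 251, 250, 202, 143, 141, 141]]
```

>>> {"api": "arm_command", "payload": {
  "rows": [
    [-0.7, 0, 0, 0, 0, 0],
    [-0.7, 0, 0, 0, 0, 0],
    [-0.7, 0, 0, 0, 0, 0],
    [-0.7, 0, 0, 0, 0, 0]
  ]
}}

```text
time: 13.15
tcp_pos: [0.5477, -0.0147, 0.0499]
tool_rot: [0.0, 0.651, 0.759, 0.001]
force: [2.3, 8.3, -3.5]
finger_gap: 0.0258
finger_force: 101.9
```

Run:
```python
from h import *
st();p=r.sense()["tcp_pos"];print("travel",np.hypot(p[0]-.5385,p[1]-.0463))
print([(np.round(d["box"]).tolist(),round(d["confidence"],2)) for d in (r.grab_frame("scene") is not None and r.search_frame("plug_head","scene"))])
print(r.hand_in())
```

```text
13.15 tcp [ 0.5477 -0.0147  0.0499] y 8.73 F [ 2.3  8.3 -3.5] q [ 0.23  0.69 -0.43  1.92  0.47  0.63 -0.34] 0.0258 101.86484456062317
travel 0.06171006770042939
[([393.0, 205.0, 406.0, 243.0], 0.77), ([198.0, 168.0, 211.0, 192.0], 0.56), ([295.0, 300.0, 312.0, 322.0], 0.55)]
the job is handed in; nothing more can be done
None
```

The lock plug is standing in the wooden dish, and the gripper is still holding the drawer tab at the portion mark, within about 1 mm by my measurements. The job was handed in at about 13 s on the robot's clock, and the bystanders were not touched.

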